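# Clear the mug off the tube warmer and hold its sprung lid open at the mark

## Robot

A 6-joint arm with a two-finger parallel gripper is mounted at the origin on a cart in front of the work surface, level with it; the furniture and walls round the work are solid. World frame = base frame: x ahead of the robot, y to its left, z up, the work surface at z = 0. Lengths are in m, angles in rad, forces in N, time in s.
With the tool pointing down it reaches from about 0.425 to 0.95 m from the base axis. Payload 3.5 kg.
Tool frame: the origin (TCP) lies at the very end of the fingers, on their centre line; the grasp point (between the pads) lies 19 mm behind it; z points along the fingers, y is the direction in which the jaws open and shut (so a half turn about z gives the same grasp; the last joint's range is limited). The gripper opens to 85 mm and grips with 20 to 120 N. Pads are 22 mm wide; open, the fingers measure 114 mm over their backs; the gripper's body (76 mm by 85 mm) begins 54 mm behind the grasp point. The pads swing forward as they close: fully open they stand 13 mm farther back than shut.
Start: joints at [-0.15, 0.286, 1.577, -0, 1.279, -0.15], TCP at [0.675, 0, 0.231] pointing down, gripper open.
Joint ranges: [-2.77, 2.77], [-0.9, 2.22], [0.21, 2.48], [-1.53, 4.67], [0.24, 2.81], [-2.84, 2.84]. Speed limits (rad/s): [2.79, 2.79, 3.14, 3.14, 3.14, 3.14].

## Interface

Orientations are given as a unit quaternion [x, y, z, w].
In Python, from plant import get_state, vision, ctrl, cut_out gives the robot as it stands.
- The arm moves only by the tool jog_arm, never from a script. Its argument "commands" is text: rows parted by semicolons, each of 6 numbers parted by spaces: the shift along the world's x, y, z in m, then the turn, a rotation vector about the world's x, y, z in rad. A call has 1 to 20 rows; each row is the pose to reach, as a shift and turn from the pose commanded when the call began; what a row does not reach only later rows make up. A row lasts 1/8 s, in which the tool goes at most 62.5 mm and 10.7 degrees, less where a joint would pass 70% of its speed; a pose out of reach is approached as far as the arm can. A call with a gripper value outside its range is refused whole. "gripper" is the opening in per cent of the stroke, from 0 (shut) to 100 (fully open), set as the call begins (left out, the last holds). The fingers move at their own pace and stop on an object; "grip_force" is the grip in N (left out, the last holds). Time passes only in rows, so rows that repeat a pose let the fingers close. It gives the time, the measured TCP pose, the force and the opening at its end, in the units of the state.
- get_state(): the state, without advancing time (a new reading comes with each control period).
- vision.read_camera(name): name is "scene" or "side" or "wrist"; returns a dict with "frame" (480x640x3 uint8, red, green, blue), "z_map" (480x640 float32, m along the optical axis (not along the pixel's ray), 0 where there is no reading), "fx", "fy", "cx", "cy" (pixels), "D" ([k1, k2, p1, p2, k3] as OpenCV has them; the pictures are not rectified), "R" (3x3) and "t" (3): a world point X has camera coordinates R X + t. Camera axes: x right, y down, z forward; pixel columns grow to the right and rows downward; lengths in m; the calibration is good to about 2 mm. A picture is of the moment at which its call begins.
- ctrl.sign_off(): hands the job in, once; it reports no verdict.
Trained networks look in the newest picture that a camera, given by its name, has taken for a name from the list of things; names that differ only in an ending like _2 or _b are one class to them, and where a whole thing is asked for, a point or a joint stands for the part that bears it (a point fixed in the world has none). Each returns a list of dicts, best first, with "conf" (0 to 1); they miss things now and then, are a little off and sometimes report something else, mostly with a low value. They report only what shows in the picture. A call takes as long as a camera call.
- cut_out(camera, query): "pixels" (480x640 bool, what is visible of it) and "box" ([centre column, centre row, width, height] in pixels, round what is visible of it).
The state is a dict: "time": time; "qpos": joint angles; "dq": joint speeds; "joint_efforts": joint torques, N m; "eef_pos": TCP position; "tcp_rot": TCP orientation; "contact_force": force on the tool from outside, world axes, zero at the start; "wrist_torque": the same for the moment, N m; "opening": opening from 0.0 (shut) to 1.0 (fully open).
Only numpy, scipy, OpenCV 4.12 (cv2) and the standard library are available. Lean on these libraries where they do the work, as an engineer would, in place of code of your own. Each camera call takes 0.05 s, during which the arm holds its last target.

## Task

Someone left a mug on the lid of the tube warmer: lift it off and set it down upright in the middle of the round cork coaster, without dropping it. Then raise the warmer's spring-loaded lid until its red pointer stands level with the green clip on the quadrant, and hold it still there with the gripper so that a colleague can take out the vials: finish while still holding the lid. Do not raise the lid with the mug on it, and leave the green clip and the other things on the desk as they are.

Things in the scene. Friction and masses are not known exactly. Their poses are not given: they have to be found in the camera images.
- mug_centre (a point): White china mug, standing on the warmer's lid at the start: body 92 mm across, 95 mm high, open at the top, about 0.27 kg (varies by a third). This point is on the axis of the round body, half-way up (47.5 mm above the underside). Its axes are the mug's: z up, and the handle points to its -y.
- mug_handle (a point): Point in the mug's handle, 61 mm from the mug's axis towards its -y and 70 mm above the mug's underside: the place to pinch from above. The handle stands out from 46 mm to 80 mm from the axis and spans 50 to 86 mm above the underside at its upper, thick part, which is 30 mm wide along the mug's x.
- coaster: Round cork coaster on the desk, 116 mm across, 5 mm thick, fixed; origin at the centre of its underside. It lies to the left or to the right of the warmer.
- lid_hinge (a point): Middle of the lid's hinge line, at the rear of the tube warmer (white case 200 mm deep, 220 mm wide, lid top 93 mm above the desk, fixed to the desk). 80 mm above the desk. Axes are the warmer's: x to its rear, y to its left (the hinge line), z up. With the lid shut, the warmer reaches from 192 mm in front of this point to 8 mm behind it.
- lid_bar (a point): Middle of the steel bar handle on top of the lid near its front edge: round bar 12 mm thick along the lid's y, 108 mm clear between its two posts, its centre line 34 mm above the lid's top. With the lid shut it lies 172 mm in front of and 47 mm above the hinge line, and it swings about the hinge line with the lid. Axes are the lid's.
- lid (a joint): Opening angle of the lid in rad: 0 shut, grows as the front edge rises, stop at 1.0. A spring and the lid's weight close it: about 4.5 N upward at the bar starts it, about 10 N upward there holds it at 0.6 rad; let go, it snaps shut.
- lid_pointer (a point): Tip of the red pointer (4 mm thick) that sticks out of the lid's left side, 180 mm from the hinge line. Turns with the lid; axes are the lid's.
- mark (a joint): Angle in rad at which the green clip sits on the quadrant, measured like the lid's: the lid is at the mark when joint lid equals this value. Stiff; 0.3 to 0.6 at the start; leave it.
- mark_clip (a point): Centre of the green clip (18 mm high along the arc, 20 mm wide, 24 mm radially) on the dark steel quadrant arc that stands to the left of the lid, 159 mm from the hinge line, 127 mm to the left of the warmer's middle. The quadrant rises to about 200 mm above the desk and has a white tick every 0.1 rad.
- pen_pot: Grey pen pot with pens, loose, about 90 mm across, 153 mm high, on the opposite side of the warmer to the coaster; origin at the centre of its underside. Leave alone.
- paper_roll: White paper roll, loose, 62 mm across, 40 mm high, to the left of the warmer; origin at the centre of its underside. Leave alone.
- stapler: Dark blue stapler, loose, 127x36x40 mm, at the left rear; origin at the centre of its underside. Leave alone.

How it is judged:
By the outcome, as a careful person would: the job done as asked, in the order asked, and still so for the second after the job is handed in, while the arm keeps its last pose, push and grip.
It also fails if it takes over 61 s, if anything falls off the work surface, if the arm or the gripper's body presses on something with over 40 N, if the wrist force passes 120 N, or if a joint passes its speed limit or range.

## Working session

There is one attempt and no reset: what is moved stays moved. The work goes in short steps, Python scripts to look and compute and a tool call to move; the robot and the scene stay as the last step left them, time stands still between calls to the robot, and variables do not carry over. Pictures are saved under pics/ and viewed, and the job is handed in when it is done.

Besides the shell and the picture viewer there is one more tool, called as name(argument=value, ...) on one line, values as JSON. jog_arm: Moves the arm, as the interface text tells. Its arguments: {"type":"object","properties":{"commands":{"type":"string"},"gripper":{"type":"number"},"grip_force":{"type":"number"}},"required":["commands"]}

```bash
mkdir -p pics; ls; cat > h.py <<'E'
import numpy as np, cv2
from plant import get_state, vision, ctrl, cut_out
def snap(n,f):
    c=vision.read_camera(n); cv2.imwrite('pics/'+f,c['frame'][:,:,::-1]); return c
def cloud(c,mask=None):
    K=np.array([[c['fx'],0,c['cx']],[0,c['fy'],c['cy']],[0,0,1]])
    z=c['z_map']; m=z>0
    if mask is not None: m=m&mask
    v,u=np.nonzero(m); 
    p=cv2.undistortPoints(np.stack([u,v],1).astype(np.float64).reshape(-1,1,2),K,np.array(c['D'],float)).reshape(-1,2)
    zz=z[v,u]; P=np.c_[p*zz[:,None],zz]
    return (P-np.array(c['t']))@np.array(c['R']),u,v
def proj(c,X):
    K=np.array([[c['fx'],0,c['cx']],[0,c['fy'],c['cy']],[0,0,1]])
    r,_=cv2.Rodrigues(np.array(c['R'])); return cv2.projectPoints(np.array(X,float).reshape(-1,1,3),r,np.array(c['t'],float),K,np.array(c['D'],float))[0].reshape(-1,2)
E
python3 - <<'E'
from h import *
np.set_printoptions(precision=4,suppress=True)
s=get_state();print(s)
for n in ['scene','side','wrist']:
    c=snap(n,n+'0.png'); print(n,-np.array(c['R']).T@np.array(c['t']))
    for q in ['mug_centre','coaster','lid','mark_clip','lid_pointer','lid_bar','pen_pot','paper_roll','stapler','mug_handle']:
        r=cut_out(n,q)
        for d in r[:1]:
            P,_,_=cloud(c,d['pixels'])
            if len(P): print(n,q,round(d['conf'],2),d['box'],np.median(P,0),np.percentile(P,2,axis=0),np.percentile(P,98,axis=0))
E
```

```text
pics
{'time': 0.0, 'qpos': array([-0.15  ,  0.2872,  1.5782, -0.    ,  1.2786, -0.15  ]), 'dq': array([ 0.0003, -0.0014,  0.0002, -0.0008, -0.0012, -0.0001]), 'joint_efforts': array([ -0.0002, -40.5981, -29.2628,  -0.0002,   0.0058,   0.    ]), 'eef_pos': array([0.6743, 0.0001, 0.2299]), 'tcp_rot': array([ 0.7071,  0.7071, -0.0007, -0.001 ]), 'contact_force': array([-0.2691, -0.1705,  0.8889]), 'wrist_torque': array([-0.0315,  0.045 , -0.0303]), 'opening': 1.0023778672645625}
scene [-0.1456 -0.6269  1.0347]
scene mug_centre 0.61 [333.4, 244.3, 41.9, 51.1] [ 0.5478 -0.0276  0.156 ] [ 0.5115 -0.0954  0.1004] [0.5982 0.018  0.1875]
scene coaster 0.88 [205.1, 224.6, 44.2, 33.0] [0.4942 0.3724 0.0047] [ 0.4432  0.3207 -0.0007] [0.5466 0.4276 0.0095]
scene lid 0.6 [323.1, 273.1, 133.6, 88.5] [ 0.5058 -0.0472  0.0921] [ 0.4325 -0.1278  0.0748] [0.6251 0.0997 0.1326]
scene mark_clip 0.67 [271.1, 227.7, 12.4, 10.7] [0.4995 0.1157 0.1444] [0.4906 0.1097 0.132 ] [0.5115 0.1318 0.1523]
scene lid_pointer 0.56 [324.3, 275.2, 133.8, 91.5] [ 0.5044 -0.0458  0.0921] [ 0.4323 -0.1271  0.0784] [0.6233 
[... 1895 characters left out ...]
[145.9, 214.4, 291.9, 349.4] [0.5766 0.0362 0.0937] [ 0.4614 -0.1163  0.0905] [0.6458 0.0986 0.0955]
wrist lid 0.75 [146.1, 213.9, 292.2, 347.0] [0.5763 0.0364 0.0937] [ 0.4615 -0.1161  0.0911] [0.6452 0.0982 0.0955]
wrist mark_clip 0.69 [11.8, 31.5, 23.5, 22.5] [0.5162 0.1129 0.1422] [0.5086 0.1093 0.1291] [0.5193 0.1196 0.1459]
wrist lid_pointer 0.6 [147.4, 215.3, 291.6, 348.8] [0.5765 0.0362 0.0937] [ 0.4613 -0.1164  0.0904] [0.6457 0.0987 0.0955]
wrist lid_bar 0.94 [146.9, 213.6, 293.5, 351.4] [0.5765 0.0363 0.0937] [ 0.4613 -0.1165  0.0904] [0.6457 0.0989 0.0955]
wrist mug_handle 0.82 [101.6, 298.9, 196.6, 180.9] [ 0.5365 -0.0263  0.1548] [ 0.5147 -0.0652  0.1145] [0.5997 0.0184 0.1886]
```

```bash
python3 - <<'E'
import cv2,numpy as np
a=cv2.imread('pics/scene0.png')[150:430,180:480]; b=cv2.imread('pics/side0.png')[170:380,200:420]
a=cv2.resize(a,(560,523)); cv2.imwrite('pics/a.png',a); cv2.imwrite('pics/b.png',cv2.resize(b,None,fx=3,fy=2.8))
E
```

```text
(no output)
```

View pics/a.png

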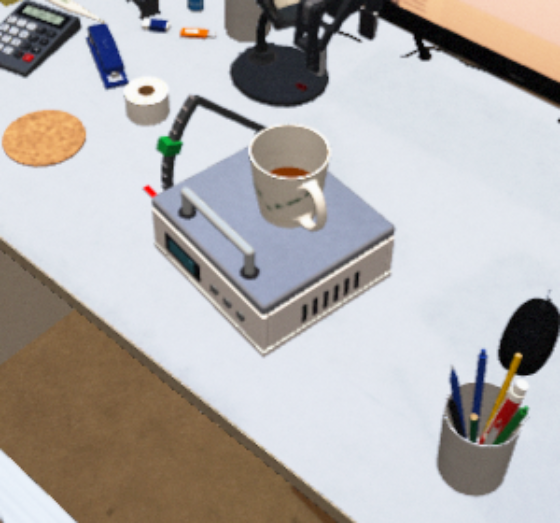

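View pics/b.png

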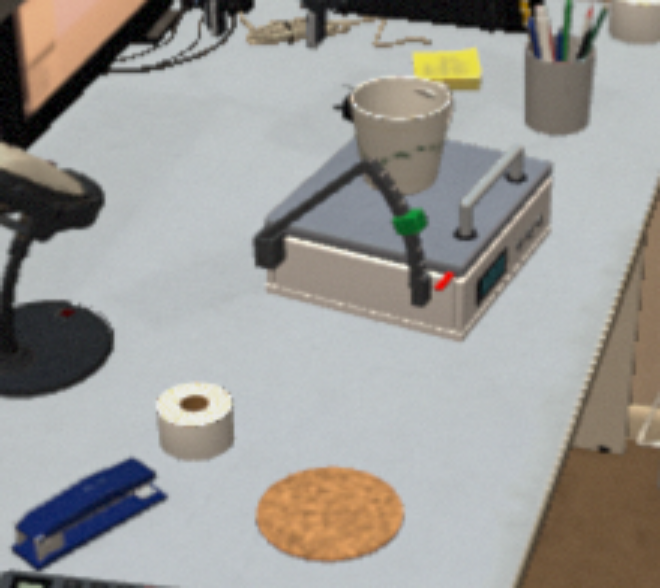

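View pics/wrist0.png

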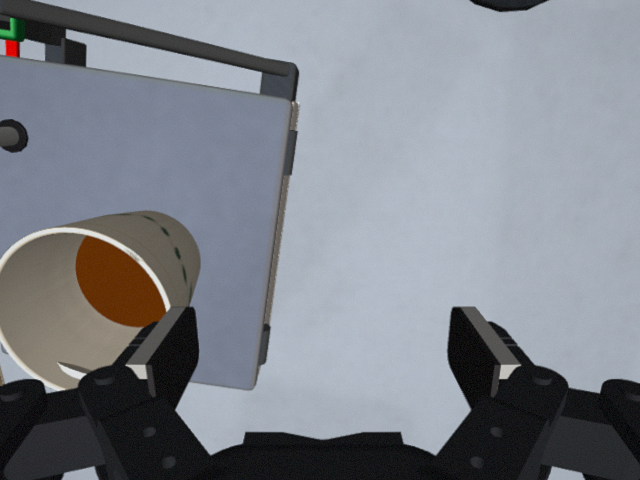

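Scene view: the mug stands on the lid with its handle towards the right (-y). The coaster is left of the warmer, the pen pot to the right, and the clip is on the arc to the left. Next I'll measure exact poses.

```bash
cat > m.py <<'E'
from h import *
from scipy.optimize import least_squares
np.set_printoptions(precision=4,suppress=True)
def circ(P,r=None):
    f=lambda q:np.hypot(P[:,0]-q[0],P[:,1]-q[1])-(q[2] if r is None else r)
    return least_squares(f,[*P[:,:2].mean(0),.045],loss='soft_l1',f_scale=.002).x
E
python3 - <<'E'
from m import *
for n in ['scene','side','wrist']:
    c=vision.read_camera(n)
    d=cut_out(n,'mug_centre')
    if d:
        P,u,v=cloud(c,d[0]['pixels'])
        rim=P[P[:,2]>.182]
        print(n,'rim top',np.percentile(P[:,2],99),len(rim),'circ',circ(rim))
        q=circ(rim); body=P[(P[:,2]>.105)]
        r=np.hypot(*(body[:,:2]-q[:2]).T); h=body[(r>.055)]
        print(' handle',len(h),h.mean(0) if len(h) else '', 'ang',np.degrees(np.arctan2(*(h[:,:2].mean(0)-q[:2])[::-1])) if len(h) else '')
        # outer points
    P,u,v=cloud(c)
    m=(abs(P[:,2]-.093)<.004)&(P[:,0]>.4)&(P[:,0]<.75)&(abs(P[:,1])<.2)
    L=P[m]; rect=cv2.minAreaRect(L[:,:2].astype(np.float32)); print(' lid rect',rect, L[:,2].mean())
    print(' box',cv2.boxPoints(rect))
    d=cut_out(n,'coaster')
    if d and n!='wrist':
        Q,_,_=cloud(c,d[0]['pixels']); 
        e=cv2.minEnclosingCircle(Q[:,:2].astype(np.float32)); print(' coaster',e,Q[:,:2].mean(0))
        # centroid via ellipse
        mm=d[0]['pixels'].astype(np.uint8); 
    # bar points
    b=P[(P[:,2]>.122)&(P[:,2]<.136)&(P[:,0]>.40)&(P[:,0]<.5)&(abs(P[:,1])<.1)]
    if len(b): 
        ln=cv2.fitLine(b[:,:2].astype(np.float32),cv2.DIST_HUBER,0,.01,.01).ravel(); print(' bar',len(b),b.mean(0),b.min(0),b.max(0),ln)
E
```

```text
scene rim top 0.13320216919167946 1 circ [0.5369 0.0213 0.0264]
 handle 370 [ 0.4628 -0.0105  0.1282] ang -156.7501686523998
 lid rect ((0.5405032634735107, -0.0025219619274139404), (0.24352490901947021, 0.2005407065153122), 80.96605682373047) 0.09231773611374912
 box [[ 0.4224 -0.107 ]
 [ 0.6204 -0.1385]
 [ 0.6586  0.102 ]
 [ 0.4606  0.1335]]
 coaster ((0.49846774339675903, 0.3805500864982605), 0.06753542274236679) [0.495  0.3729]
 bar 291 [ 0.4581 -0.0041  0.1299] [ 0.4443 -0.0669  0.1221] [0.4746 0.0641 0.1356] [0.1577 0.9875 0.459  0.0078]
side rim top 0.1887566886801164 142 circ [ 0.556  -0.0219  0.0447]
 handle 16 [ 0.5281 -0.0759  0.154 ] ang -117.26315789255231
 lid rect ((0.541316032409668, 0.003711000084877014), (0.24937483668327332, 0.20130890607833862), 81.07808685302734) 0.09248144620956596
 box [[ 0.4225 -0.1039]
 [ 0.6214 -0.1351]
 [ 0.6601  0.1113]
 [ 0.4612  0.1425]]
 coaster ((0.4975796341896057, 0.3781716525554657), 0.0614471510052681) [0.496  0.3805]
 bar 133 [0.4604 0.0094 0.1299] [ 0.4454 -0.0578  0.1227] [0.4766 0.0717 0.1351] [ 0.1673  0.9859  0.4559 -0.0138]
wrist rim top 0.1889151486633878 3595 circ [ 0.5579 -0.0253  0.0447]
 handle 2 [0.6231 0.0087 0.2612] ang 27.509973284911652
 lid rect ((0.5442927479743958, -0.002312302589416504), (0.24019110202789307, 0.19887515902519226), 80.70413970947266) 0.09368473070953198
 box [[ 0.4268 -0.1048]
 [ 0.623  -0.1369]
 [ 0.6618  0.1001]
 [ 0.4656  0.1323]]
```

```bash
python3 - <<'E'
from m import *
for n in ['scene','side','wrist']:
    c=vision.read_camera(n)
    P,u,v=cloud(c)
    m=(P[:,2]>.176)&(P[:,2]<.195)&(np.hypot(P[:,0]-.556,P[:,1]+.023)<.06)
    rim=P[m&(P[:,2]>.184)]
    q=circ(rim,.0445); print(n,len(rim),q)
    r=np.hypot(P[:,0]-.5572,P[:,1]+.0245)
    m=(r>.055)&(r<.085)&(P[:,2]>.125)&(P[:,2]<.185)&(P[:,1]<.03)&(P[:,0]>.48)&(P[:,0]<.64)
    h=P[m]
    if len(h):
        a=np.degrees(np.arctan2(h[:,1]+.0245,h[:,0]-.5572)); print(' handle',len(h),h.mean(0),h.min(0),h.max(0),'ang',np.median(a),np.percentile(a,[5,95]),r[m].max())
    b=P[(P[:,2]>.122)&(P[:,2]<.136)&(P[:,0]>.42)&(P[:,0]<.5)&(abs(P[:,1])<.1)]
E
```

```text
scene 187 [ 0.5545 -0.0256  0.045 ]
 handle 140 [ 0.5298 -0.0912  0.1601] [ 0.5225 -0.1027  0.1257] [ 0.5419 -0.0752  0.1801] ang -112.73657829704197 [-116.3094 -107.0486] 0.08483196545660282
side 103 [ 0.5558 -0.0223  0.045 ]
 handle 15 [ 0.5271 -0.0878  0.1517] [ 0.5242 -0.0932  0.1298] [ 0.5346 -0.0796  0.1786] ang -115.14584732889281 [-117.8834 -111.9454] 0.07546811017893233
wrist 2947 [ 0.5576 -0.0251  0.045 ]
```

jog_arm(commands="-0.05 -0.03 0.05 0 0 -0.12; -0.1 -0.06 0.06 0 0 -0.25; -0.137 -0.082 0.06 0 0 -0.31; -0.137 -0.082 0.06 0 0 -0.31; -0.137 -0.082 0.06 0 0 -0.31", gripper=100, grip_force=90)

```text
time: 2.88
eef_pos: [0.5383, -0.082, 0.2917]
tcp_rot: [0.808, 0.589, 0.0, 0.0]
contact_force: [0.5, -0.5, -0.7]
opening: 0.999
```

```bash
python3 - <<'E'
from m import *
s=get_state(); print(s['eef_pos'],s['tcp_rot'],s['time'],s['contact_force'])
c=snap('wrist','w1.png'); P,u,v=cloud(c)
rim=P[(P[:,2]>.184)&(P[:,2]<.195)&(np.hypot(P[:,0]-.556,P[:,1]+.023)<.06)]
q=circ(rim,.0445); print(len(rim),q,circ(rim))
r=np.hypot(P[:,0]-q[0],P[:,1]-q[1])
m=(r>.05)&(r<.085)&(P[:,2]>.12)&(P[:,2]<.185)&(P[:,1]<0)&(P[:,0]>.48)&(P[:,0]<.62)
h=P[m]; a=np.degrees(np.arctan2(h[:,1]-q[1],h[:,0]-q[0])); print(len(h),h.mean(0),np.percentile(a,[2,10,50,90,98]),r[m].max(),h[:,2].max())
for lo in np.arange(.05,.085,.006):
    k=(r[m]>=lo)&(r[m]<lo+.006)
    if k.any(): print(lo,k.sum(),h[k].mean(0),np.percentile(a[k],[2,50,98]))
E
```

```text
[ 0.5383 -0.082   0.2917] [0.8078 0.5894 0.0005 0.0003] 2.875 [ 0.4717 -0.4892 -0.7287]
3456 [ 0.5565 -0.0257  0.045 ] [ 0.5565 -0.0257  0.0445]
682 [ 0.5357 -0.0827  0.1765] [-116.8922 -114.9061 -110.0241 -105.2237 -103.2957] 0.07838713338335865 0.1809605847579008
0.05 221 [ 0.5385 -0.0752  0.1784] [-117.6184 -109.8916 -102.4019]
0.056 179 [ 0.5363 -0.0809  0.1786] [-116.1425 -110.2574 -104.1506]
0.062 145 [ 0.5343 -0.0865  0.1769] [-115.235  -110.0745 -105.0432]
0.068 102 [ 0.5324 -0.092   0.1723] [-114.7477 -109.966  -105.2235]
0.074 35 [ 0.5305 -0.0967  0.1651] [-114.173  -110.3716 -106.1937]
```

View pics/w1.png

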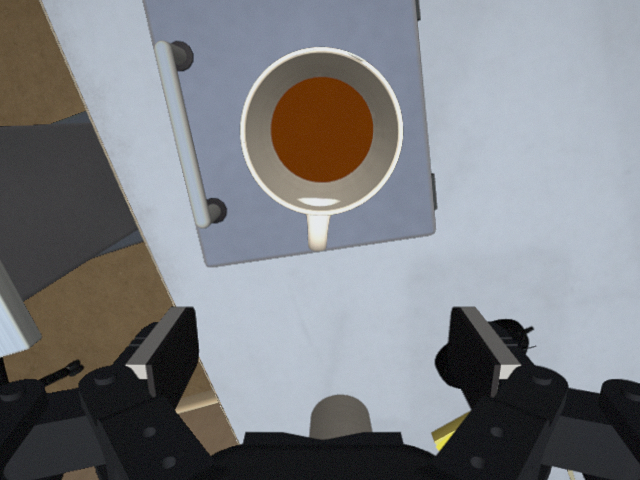

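The wrist view confirms the handle at azimuth -110°, with the axis at (0.5565, -0.0257). Next I'll descend onto the handle and grip it.

jog_arm(commands="-0.0025 -0.001 -0.05 0 0 -0.04; -0.0025 -0.001 -0.09 0 0 -0.04; -0.0025 -0.001 -0.12 0 0 -0.04; -0.0025 -0.001 -0.1475 0 0 -0.04; -0.0025 -0.001 -0.1475 0 0 -0.04; -0.0025 -0.001 -0.1475 0 0 -0.04")

```text
time: 3.68
eef_pos: [0.5366, -0.0828, 0.1447]
tcp_rot: [0.819, 0.574, 0.0, 0.0]
contact_force: [-0.7, -0.3, 0.4]
opening: 0.997
```

jog_arm(commands="0 0 0 0 0 0; 0 0 0 0 0 0; 0 0 0 0 0 0; 0 0 0 0 0 0; 0 0 0 0 0 0; 0 0 0 0 0 0; 0 0 0 0 0 0; 0 0 0 0 0 0", gripper=0, grip_force=90)

```text
time: 4.68
eef_pos: [0.5358, -0.0833, 0.1445]
tcp_rot: [0.819, 0.573, 0.0, 0.0]
contact_force: [-2.2, -1.6, 5.7]
opening: 0.242
```

```bash
python3 - <<'E'
from m import *
s=get_state(); print(s['eef_pos'],s['tcp_rot'],s['time'],s['contact_force'],s['opening'],s['wrist_torque'])
c=snap('wrist','w2.png');P,u,v=cloud(c)
rim=P[(P[:,2]>.184)&(P[:,2]<.195)&(np.hypot(P[:,0]-.556,P[:,1]+.023)<.06)]
print(len(rim),circ(rim,.0445))
A=np.c_[rim[:,:2],np.ones(len(rim))];print(np.linalg.lstsq(A,rim[:,2],rcond=None)[0])
E
```

```text
[ 0.5358 -0.0833  0.1445] [0.8194 0.5732 0.0001 0.0005] 4.675 [-2.1816 -1.5952  5.7462] 0.241575595792472 [-0.1512  0.2135  0.005 ]
19316 [ 0.5569 -0.0269  0.045 ]
[-0.0078 -0.009   0.1917]
```

View pics/w2.png

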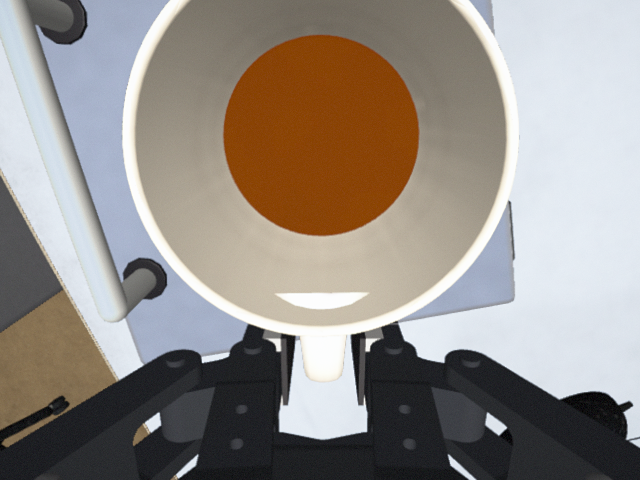

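jog_arm(commands="0 0 0 0 0 0; 0 0 0 0 0 0; 0 0 0 0 0 0; 0 0 0 0 0 0")

```text
time: 5.22
eef_pos: [0.5358, -0.0833, 0.1444]
tcp_rot: [0.819, 0.573, 0.0, 0.0]
contact_force: [-2.1, -1.0, 5.6]
opening: 0.24
```

```bash
python3 - <<'E'
from m import *
s=get_state(); print(s['eef_pos'],s['tcp_rot'],s['time'],s['contact_force'],s['opening'],s['wrist_torque'])
c=snap('side','s1.png');a=c['frame'][190:290,270:420,::-1];cv2.imwrite('pics/s1.png',cv2.resize(a,None,fx=5,fy=5))
E
```

```text
[ 0.5358 -0.0833  0.1444] [0.8194 0.5732 0.     0.0005] 5.225 [-2.053  -1.022   5.5636] 0.24023386422343682 [-0.0936  0.183   0.0865]
```

View pics/s1.png

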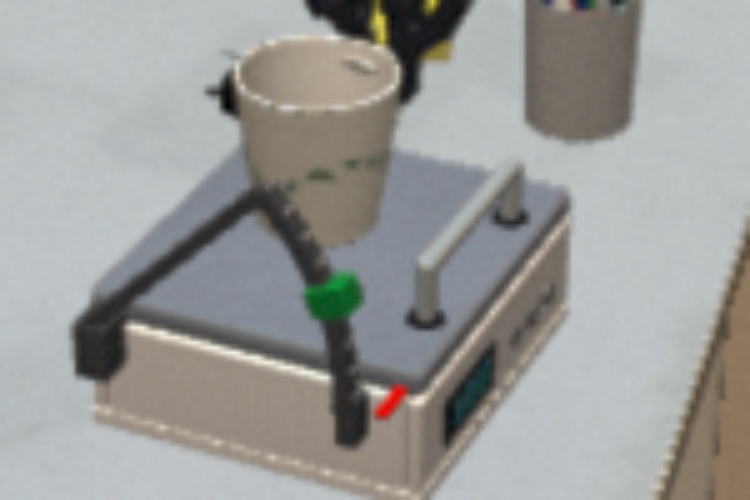

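jog_arm(commands="0 0 0.003 0 0 0; 0 0 0.008 0 0 0; 0 0 0.015 0 0 0; 0 0 0.025 0 0 0; 0 0 0.025 0 0 0; 0 0 0.025 0 0 0")

```text
time: 6.02
eef_pos: [0.5354, -0.083, 0.1688]
tcp_rot: [0.819, 0.573, -0.0, 0.0]
contact_force: [-0.1, 0.2, -3.6]
opening: 0.241
```

```bash
cat > rim.py <<'E'
from m import *
import sys
s=get_state(); e=s['eef_pos']; print(e,s['tcp_rot'],s['time'],s['contact_force'],s['opening'],s['wrist_torque'])
c=snap('wrist',sys.argv[1]);P,u,v=cloud(c)
zt=e[2]+.0435
dx=np.array([float(sys.argv[2]),float(sys.argv[3])])
r=np.hypot(P[:,0]-e[0]-dx[0],P[:,1]-e[1]-dx[1])
rim=P[(abs(P[:,2]-zt)<.012)&(r<.053)&(r>.036)]
q=circ(rim,.0445);k=abs(np.hypot(rim[:,0]-q[0],rim[:,1]-q[1])-.0445)<.002; top=rim[k]
print(len(top),q,q[:2]-e[:2],circ(top))
A=np.c_[top[:,:2]-q[:2],np.ones(len(top))];print('plane',np.linalg.lstsq(A,top[:,2],rcond=None)[0])
E
python3 rim.py w3.png .021 .057
```

```text
[ 0.5354 -0.083   0.1688] [ 0.8194  0.5732 -0.      0.    ] 6.025 [-0.0838  0.1628 -3.5993] 0.24087148337806957 [-0.1624  0.073  -0.0148]
20355 [ 0.5573 -0.0246  0.045 ] [0.0219 0.0583] [ 0.5574 -0.0243  0.0438]
plane [-0.0218 -0.0462  0.2059]
```

View pics/w3.png

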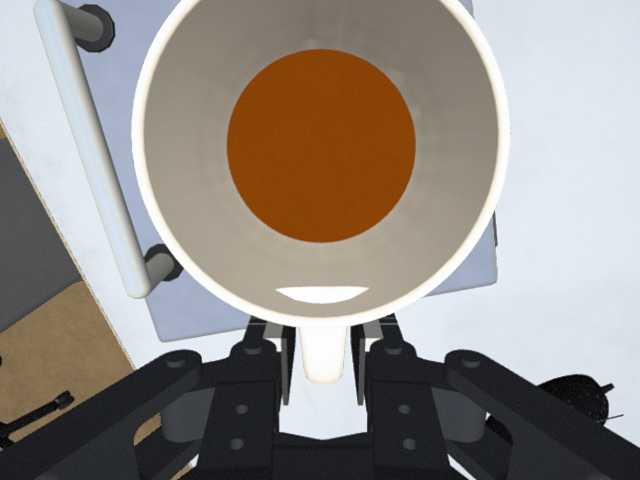

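jog_arm(commands="0 0 0.02 0 0 0; 0 0 0.05 0 0 0; 0 0 0.08 0 0 0; 0 0 0.11 0 0 0; 0 0 0.14 0 0 0; 0 0 0.14 0 0 0", grip_force=120)

```text
time: 6.82
eef_pos: [0.5367, -0.0834, 0.3116]
tcp_rot: [0.819, 0.573, 0.002, 0.002]
contact_force: [-0.1, -1.0, -4.5]
opening: 0.229
```

```bash
cat rim.py | head -3 >/dev/null; python3 rim.py w4.png .0215 .058; python3 - <<'E'
from m import *
t=np.linspace(0,2*np.pi,200)
obs={}
for n in ['scene','side']:
    c=vision.read_camera(n); d=cut_out(n,'coaster')[0]
    hsv=cv2.cvtColor(c['frame'],cv2.COLOR_RGB2HSV)
    b=d['box']; uu,vv=np.meshgrid(np.arange(640),np.arange(480))
    near=(abs(uu-b[0])<b[2]/2+6)&(abs(vv-b[1])<b[3]/2+6)
    m=(near&(hsv[...,1]>80)&(hsv[...,0]<25)).astype(np.uint8)
    M=cv2.moments(m,True); cen=np.array([M['m10']/M['m00'],M['m01']/M['m00']])
    obs[n]=(c,cen)
    def f(q):
        X=np.c_[q[0]+.058*np.cos(t),q[1]+.058*np.sin(t),np.full(200,.004)]
        mm=cv2.moments(proj(c,X).astype(np.float32)); return [mm['m10']/mm['m00']-cen[0],mm['m01']/mm['m00']-cen[1]]
    r=least_squares(f,[.496,.378]); 
    X=np.c_[r.x[0]+.058*np.cos(t),r.x[1]+.058*np.sin(t),np.full(200,.004)]
    print(n,r.x,'area',m.sum(),cv2.contourArea(proj(c,X).astype(np.float32)),cen)
E
```

```text
[ 0.5367 -0.0834  0.3116] [0.8194 0.5732 0.0018 0.0024] 6.825 [-0.0845 -0.9505 -4.468 ] 0.22876769498936084 [-0.1933  0.0254  0.028 ]
21522 [ 0.5584 -0.025   0.045 ] [0.0217 0.0584] [ 0.5585 -0.0249  0.0437]
plane [-0.0145 -0.0346  0.3491]
scene [0.497  0.3749] area 1038 1049.08051240223 [203.1262 223.4499]
side [0.4966 0.3777] area 1275 1287.0370347239077 [309.4792 353.08  ]
```

jog_arm(commands="-0.002 0.015 0 0 0 0; -0.007 0.045 0 0 0 0; -0.013 0.085 0 0.006 -0.002 0; -0.019 0.13 0 0.012 -0.004 0; -0.026 0.175 0 0.018 -0.006 0; -0.033 0.22 0 0.0244 -0.0088 0; -0.04 0.265 0 0.0244 -0.0088 0; -0.046 0.31 0 0.0244 -0.0088 0; -0.052 0.35 0 0.0244 -0.0088 0; -0.057 0.38 0 0.0244 -0.0088 0; -0.059 0.396 0 0.0244 -0.0088 0; -0.06 0.402 0 0.0244 -0.0088 0; -0.06 0.402 0 0.0244 -0.0088 0; -0.06 0.402 0 0.0244 -0.0088 0")

```text
time: 8.82
eef_pos: [0.4758, 0.3182, 0.3088]
tcp_rot: [0.82, 0.573, 0.01, -0.007]
contact_force: [-0.3, -0.4, -1.9]
opening: 0.229
```

```bash
python3 rim.py w5.png .0215 .058
```

```text
[0.4758 0.3182 0.3088] [ 0.8197  0.5726  0.0104 -0.0073] 8.825 [-0.2527 -0.4227 -1.8568] 0.22890947085187555 [-0.2164  0.0753 -0.0403]
22648 [0.4976 0.3758 0.045 ] [0.0218 0.0577] [0.4975 0.3757 0.0437]
plane [-0.0097 -0.0121  0.3475]
```

View pics/w5.png

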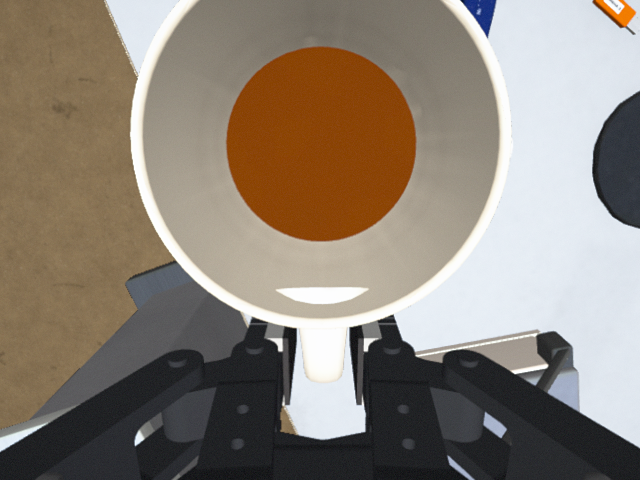

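jog_arm(commands="0 0 -0.015 0 0 0; 0 0 -0.045 0 0 0; 0 0 -0.085 0 0 0; 0 0 -0.125 0 0 0; 0 0 -0.16 0 0 0; 0 0 -0.19 0 0 0; 0 0 -0.215 0 0 0; 0 0 -0.23 0 0 0; 0 0 -0.237 0 0 0; 0 0 -0.237 0 0 0; 0 0 -0.237 0 0 0")

```text
time: 10.25
eef_pos: [0.4764, 0.3194, 0.073]
tcp_rot: [0.819, 0.573, 0.012, -0.007]
contact_force: [0.1, 0.8, -3.6]
opening: 0.234
```

```bash
python3 rim.py w6.png .0215 .058; python3 - <<'E'
from m import *
for n in ['side','scene']:
    c=vision.read_camera(n);P,u,v=cloud(c)
    rim=P[(P[:,2]>.1)&(P[:,2]<.125)&(np.hypot(P[:,0]-.4975,P[:,1]-.376)<.05)]
    print(n,len(rim),circ(rim[rim[:,2]>.105],.0445),np.percentile(rim[:,2],95))
    a=c['frame'][310:410,260:380] if n=='side' else c['frame'][170:260,150:270]
    cv2.imwrite(f'pics/{n}6.png',cv2.resize(a[:,:,::-1],None,fx=5,fy=5))
E
```

```text
[0.4764 0.3194 0.073 ] [ 0.8194  0.5731  0.0117 -0.0073] 10.25 [ 0.1202  0.848  -3.5731] 0.2340148279849371 [-0.2322  0.1061 -0.0053]
22640 [0.498  0.3771 0.045 ] [0.0216 0.0577] [0.4979 0.3769 0.0437]
plane [-0.0075 -0.0099  0.1119]
side 429 [0.4967 0.3797 0.045 ] 0.11559278617698075
scene 59 [0.4963 0.3759 0.045 ] 0.11517307637302954
```

View pics/side6.png

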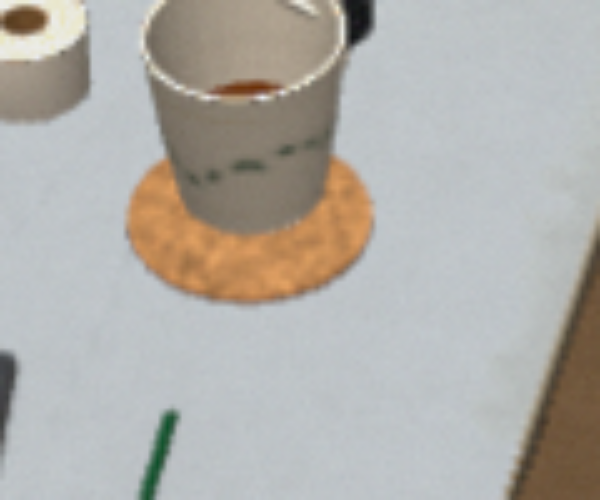

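View pics/scene6.png

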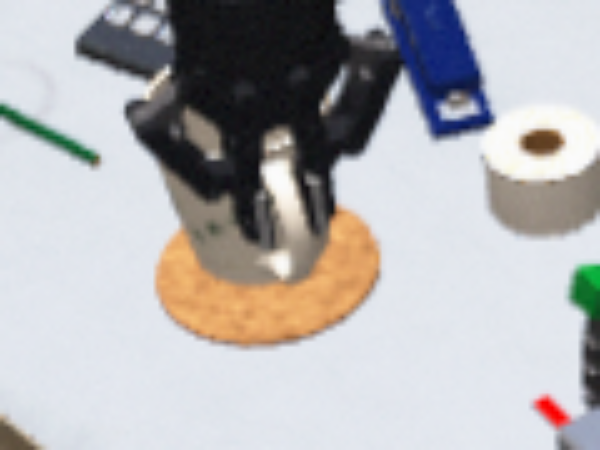

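jog_arm(commands="0 -0.0015 -0.004 0 0 0; 0 -0.0015 -0.007 0 0 0; 0 -0.0015 -0.009 0 0 0; 0 -0.0015 -0.010 0 0 0; 0 -0.0015 -0.010 0 0 0")

```text
time: 11.02
eef_pos: [0.4755, 0.3175, 0.0617]
tcp_rot: [0.819, 0.573, 0.011, -0.008]
contact_force: [0.7, 0.4, -3.9]
opening: 0.227
```

jog_arm(commands="0 0 -0.001 0 0 0; 0 0 -0.002 0 0 0; 0 0 -0.002 0 0 0; 0 0 -0.002 0 0 0")

```text
time: 11.52
eef_pos: [0.4755, 0.3176, 0.0599]
tcp_rot: [0.819, 0.573, 0.011, -0.007]
contact_force: [0.4, -0.3, -3.3]
opening: 0.231
```

jog_arm(commands="0 0 -0.001 0 0 0; 0 0 -0.0015 0 0 0; 0 0 -0.0015 0 0 0; 0 0 -0.0015 0 0 0")

```text
time: 12.02
eef_pos: [0.4756, 0.3175, 0.0585]
tcp_rot: [0.819, 0.573, 0.011, -0.007]
contact_force: [-0.5, -0.5, -1.4]
opening: 0.232
```

```bash
python3 rim.py w7.png .0215 .058
```

```text
[0.4756 0.3175 0.0585] [ 0.8194  0.5731  0.0107 -0.0074] 12.025 [-0.5462 -0.5059 -1.391 ] 0.23209046028077485 [-0.1523  0.0792 -0.0322]
23681 [0.4972 0.3748 0.045 ] [0.0216 0.0572] [0.4971 0.3746 0.0437]
plane [-0.0024  0.0052  0.0982]
```

jog_arm(commands="0 0 -0.001 0 0 0; 0 0 -0.0015 0 0 0; 0 0 -0.0015 0 0 0")

```text
time: 12.45
eef_pos: [0.4756, 0.3176, 0.0571]
tcp_rot: [0.819, 0.573, 0.011, -0.007]
contact_force: [-2.0, -1.1, 1.7]
opening: 0.227
```

```bash
python3 rim.py w8.png .0215 .058
```

```text
[0.4756 0.3176 0.0571] [ 0.8193  0.5732  0.0107 -0.0074] 12.45 [-1.9901 -1.0698  1.7   ] 0.22693689871632544 [-0.2663  0.1353  0.0346]
24344 [0.4971 0.3745 0.045 ] [0.0214 0.0569] [0.497  0.3743 0.0436]
plane [0.0034 0.0183 0.0977]
```

jog_arm(commands="0 0 0 -0.008 0.003 0; 0 0 0 -0.016 0.006 0; 0 0 0 -0.016 0.006 0; 0 0 0 -0.016 0.006 0")

```text
time: 13.0
eef_pos: [0.4757, 0.3177, 0.0571]
tcp_rot: [0.819, 0.573, 0.004, -0.003]
contact_force: [-1.6, -1.6, 3.9]
opening: 0.221
```

```bash
python3 rim.py w9.png .0215 .058
```

```text
[0.4757 0.3177 0.0571] [ 0.8194  0.5732  0.0038 -0.0026] 13.0 [-1.6026 -1.5886  3.9212] 0.22130183039650858 [-0.2368  0.1415  0.0146]
24878 [0.4972 0.3747 0.045 ] [0.0215 0.0571] [0.4971 0.3746 0.0436]
plane [0.0021 0.0121 0.0975]
```

jog_arm(commands="0 0 0 0 0 0; 0 0 0 0 0 0", grip_force=20)

```text
time: 13.3
eef_pos: [0.4757, 0.3176, 0.057]
tcp_rot: [0.819, 0.573, 0.004, -0.003]
contact_force: [-1.9, -2.1, 3.7]
opening: 0.23
```

jog_arm(commands="0 0 0 0 0 0; 0 0 0 0 0 0; 0 0 0 0 0 0; 0 0 0 0 0 0; 0 0 0 0 0 0", gripper=80)

```text
time: 13.92
eef_pos: [0.4755, 0.3175, 0.0568]
tcp_rot: [0.819, 0.573, 0.004, -0.003]
contact_force: [-0.1, -0.3, -0.1]
opening: 0.798
```

```bash
python3 rim.py w10.png .0215 .057
```

```text
[0.4755 0.3175 0.0568] [ 0.8194  0.5732  0.0036 -0.0027] 13.925 [-0.1029 -0.2561 -0.1144] 0.7976412515747336 [ 0.005  -0.0086 -0.056 ]
24625 [0.4972 0.375  0.045 ] [0.0217 0.0575] [0.497  0.3747 0.0437]
plane [0.0101 0.0327 0.0977]
```

View pics/w10.png

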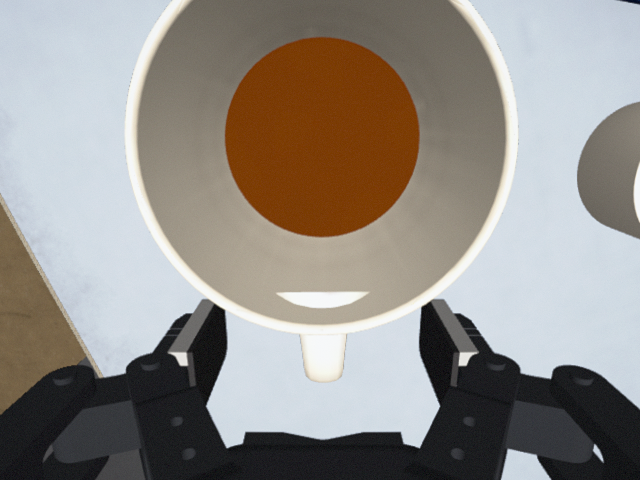

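jog_arm(commands="0 0 0.01 0 0 0; 0 0 0.03 0 0 0; 0 0 0.07 0 0 0; 0 0 0.12 0 0 0; 0 0 0.17 0 0 0; 0 0 0.22 0 0 0; 0 0 0.245 0 0 0; 0 -0.03 0.245 0.00 0 0.05; 0 -0.08 0.245 -0.006 0.0028 0.1; 0 -0.13 0.245 -0.0084 0.0028 0.19; 0 -0.18 0.245 -0.0084 0.0028 0.19; 0 -0.23 0.245 -0.0084 0.0028 0.19; 0 -0.28 0.245 -0.0084 0.0028 0.19; -0.005 -0.32 0.245 -0.0084 0.0028 0.19; -0.01 -0.35 0.245 -0.0084 0.0028 0.19; -0.01 -0.36 0.245 -0.0084 0.0028 0.19; -0.01 -0.36 0.245 -0.0084 0.0028 0.19; -0.01 -0.36 0.245 -0.0084 0.0028 0.19", gripper=60)

```text
time: 16.23
eef_pos: [0.4656, -0.0416, 0.3022]
tcp_rot: [0.761, 0.649, 0.0, -0.0]
contact_force: [0.1, -0.2, 0.1]
opening: 0.595
```

```bash
python3 - <<'E'
from m import *
s=get_state(); print(s['eef_pos'],s['tcp_rot'],s['time'],s['contact_force'])
for n in ['wrist','scene','side']:
    c=snap(n,n+'20.png');P,u,v=cloud(c)
    b=P[(P[:,2]>.12)&(P[:,2]<.136)&(P[:,0]>.42)&(P[:,0]<.5)&(abs(P[:,1])<.1)]
    if len(b):
        ln=cv2.fitLine(b[:,:2].astype(np.float32),cv2.DIST_HUBER,0,.01,.01).ravel(); 
        t=(b[:,:2]-ln[2:])@ln[:2]; print(n,' bar',len(b),ln,'mid',ln[2:]+ln[:2]*(t.min()+t.max())/2,t.max()-t.min(),np.percentile(b[:,2],95))
    L=P[(abs(P[:,2]-.093)<.003)&(P[:,0]>.4)&(P[:,0]<.75)&(abs(P[:,1])<.2)]
    print(' lid',cv2.minAreaRect(L[:,:2].astype(np.float32)))
    rim=P[(P[:,2]>.09)&(P[:,2]<.11)&(np.hypot(P[:,0]-.4975,P[:,1]-.376)<.05)]
    if len(rim)>20: print(' mug rim',len(rim),circ(rim[rim[:,2]>.094],.0445),np.percentile(rim[:,2],95))
    hsv=cv2.cvtColor(c['frame'],cv2.COLOR_RGB2HSV)
    d=cut_out(n,'mark_clip')
    if d and d[0]['conf']>.3:
        Q,_,_=cloud(c,d[0]['pixels']); print(' clip',len(Q),Q.mean(0),d[0]['box'],d[0]['conf'])
a=cv2.imread('pics/scene20.png')[150:330,180:400];cv2.imwrite('pics/a20.png',cv2.resize(a,None,fx=3,fy=3))
a=cv2.imread('pics/side20.png')[200:400,240:440];cv2.imwrite('pics/b20.png',cv2.resize(a,None,fx=3,fy=3))
E
```

```text
[ 0.4656 -0.0416  0.3022] [ 0.761   0.6488  0.     -0.0003] 16.225 [ 0.0966 -0.1712  0.0863]
wrist  bar 2894 [0.1567 0.9876 0.4625 0.003 ] mid [ 0.4618 -0.0011] 0.13079473483686005 0.1343204582196874
 lid ((0.540690541267395, -0.013109549880027771), (0.2189793437719345, 0.1993851363658905), 81.15662384033203)
scene  bar 302 [0.1471 0.9891 0.4586 0.008 ] mid [ 0.4573 -0.0006] 0.13381902628274192 0.13456564194553206
 lid ((0.5401256084442139, -0.003115236759185791), (0.24439921975135803, 0.20072731375694275), 80.93930053710938)
 mug rim 261 [0.4952 0.3739 0.045 ] 0.10090301098670942
 clip 6697 [ 0.5293 -0.0214  0.0935] [324.2, 269.4, 128.6, 93.9] 0.46
side  bar 138 [0.1702 0.9854 0.4606 0.0152] mid [0.4588 0.0048] 0.13890434039070326 0.13452141496371503
 lid ((0.5415216088294983, 0.0025749504566192627), (0.24642662703990936, 0.19878517091274261), 81.74604797363281)
 mug rim 323 [0.4956 0.3779 0.045 ] 0.10070091611810786
```

View pics/wrist20.png

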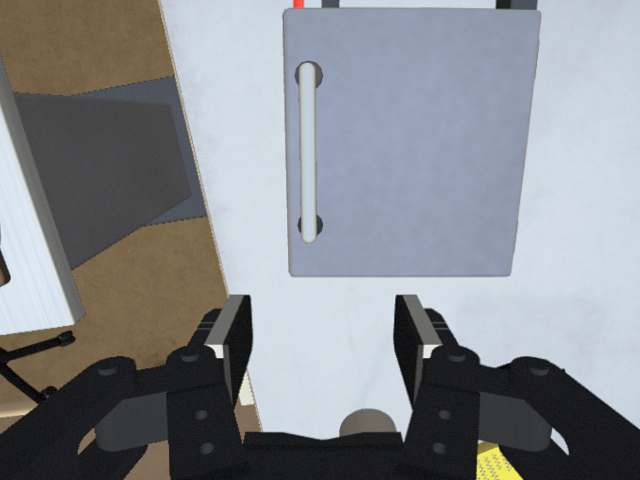

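View pics/b20.png

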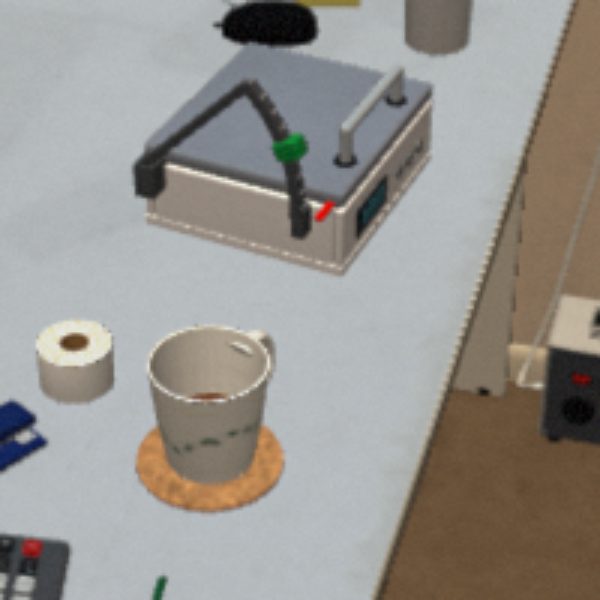

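View pics/a20.png

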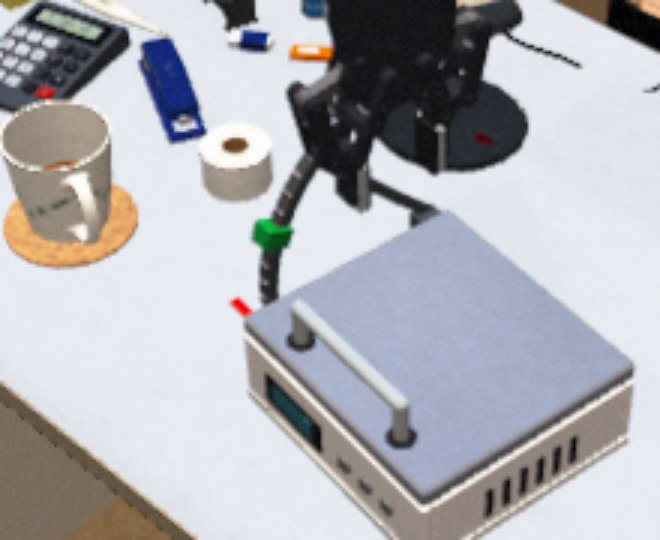

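jog_arm(commands="-0.003 0.02 -0.02 0 0 0; -0.0055 0.043 -0.05 0 0 0; -0.0055 0.043 -0.09 0 0 0; -0.0055 0.043 -0.13 0 0 0; -0.0055 0.043 -0.16 0 0 0; -0.0055 0.043 -0.18 0 0 0; -0.0055 0.043 -0.19 0 0 0; -0.0055 0.043 -0.19 0 0 0; -0.0055 0.043 -0.19 0 0 0")

```text
time: 17.65
eef_pos: [0.4608, 0.0004, 0.1129]
tcp_rot: [0.761, 0.648, 0.0, 0.0]
contact_force: [-0.5, 0.0, -0.9]
opening: 0.599
```

jog_arm(commands="0 0 0 0 0 0; 0 0 0 0 0 0; 0 0 0 0 0 0; 0 0 0 0 0 0; 0 0 0 0 0 0; 0 0 0 0 0 0; 0 0 0 0 0 0; 0 0 0 0 0 0", gripper=0, grip_force=50)

```text
time: 18.65
eef_pos: [0.4609, 0.0003, 0.1124]
tcp_rot: [0.761, 0.648, 0.001, 0.001]
contact_force: [5.4, -0.7, 2.5]
opening: 0.117
```

```bash
cat > look.py <<'E'
from m import *
import sys
k=sys.argv[1]
s=get_state(); print(s['eef_pos'],s['tcp_rot'],s['time'],s['contact_force'],s['opening'],s['wrist_torque'])
snap('wrist',f'w{k}.png')
c=snap('side',f's{k}.png');cv2.imwrite(f'pics/s{k}.png',cv2.resize(c['frame'][180:300,260:400,::-1],None,fx=5,fy=5,interpolation=cv2.INTER_CUBIC))
c=snap('scene',f'c{k}.png');cv2.imwrite(f'pics/c{k}.png',cv2.resize(c['frame'][190:310,230:370,::-1],None,fx=5,fy=5,interpolation=cv2.INTER_CUBIC))
E
python3 look.py 30
```

```text
[0.4609 0.0003 0.1124] [0.7614 0.6483 0.0006 0.0006] 18.65 [ 5.372  -0.6825  2.4786] 0.11721843211374423 [-0.0754 -0.8546  0.0166]
```

View pics/w30.png

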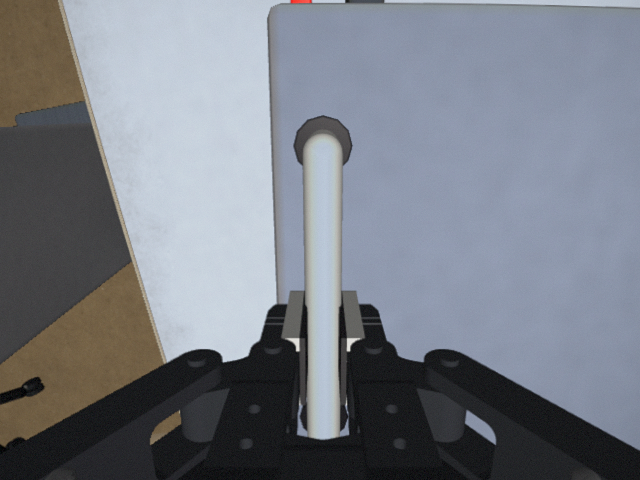

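View pics/s30.png

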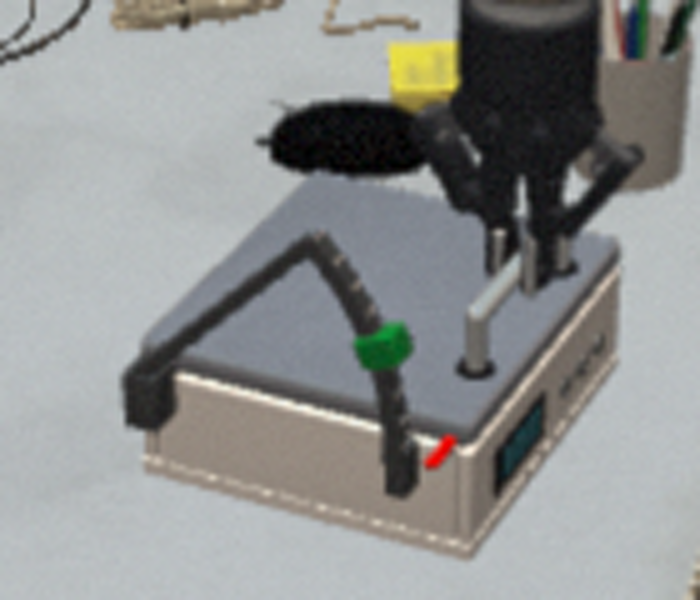

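```bash
cat > ang.py <<'E'
from m import *
xr=np.array([.987,-.157,0]);yl=np.array([.157,.987,0]);zz=np.array([0,0,1.]);H=np.array([.6292,-.0272,.08])
def W(r,y,th,dz=0): 
    return H+(-r*np.cos(th)-0)*xr+y*yl+zz*(r*np.sin(th))
def box(r,y,th,dr,dy,da):
    er=-np.cos(th)*xr+np.sin(th)*zz; et=np.sin(th)*xr+np.cos(th)*zz
    C=W(r,y,th); return np.array([C+a*er*dr/2+b*yl*dy/2+g*et*da/2 for a in(-1,1) for b in(-1,1) for g in(-1,1)])
def hullc(c,X):
    h=cv2.convexHull(proj(c,X).astype(np.float32)); m=cv2.moments(h); return np.array([m['m10'],m['m01']])/m['m00']
def run(n,c=None,verbose=True):
    c=c or vision.read_camera(n); f=c['frame'].astype(int); 
    uu,vv=np.meshgrid(np.arange(640),np.arange(480)); p=proj(c,[W(.17,.12,.3)])[0]
    near=(abs(uu-p[0])<45)&(abs(vv-p[1])<50)
    g=near&(f[...,1]>1.5*f[...,0])&(f[...,1]>1.4*f[...,2])&(f[...,1]>50)
    r=near&(f[...,0]>2*f[...,1])&(f[...,0]>2*f[...,2])&(f[...,0]>90)
    out={}
    for nm,m in(('clip',g),('ptr',r)):
        if m.sum()<3: print(n,nm,'none');continue
        P,_,_=cloud(c,m); w=P-H
        cen=np.array([uu[m].mean(),vv[m].mean()])
        loc=np.c_[w@xr,w@yl,w@zz]
        print(n,nm,m.sum(),'px',cen,'local med',np.median(loc,0),'ang depth',np.median(np.arctan2(loc[:,2],-loc[:,0])))
        if nm=='clip':
            # free shift along y only weakly: fit theta + image residual
            s=least_squares(lambda q:hullc(c,box(.159,.127,q[0],.024,.020,.018))-cen,[.4]); print('   theta fit',s.x,'resid px',s.fun)
        else:
            for yy in(.12,.127): 
                s=least_squares(lambda q:proj(c,[W(q[0],yy,q[1])])[0]-cen,[.18,.05]); print('   ptr r,theta at y',yy,s.x)
            tip=np.array([uu[m],vv[m]]).T; print('   extents',tip.min(0),tip.max(0))
if __name__=='__main__':
    for n in('side','scene'): run(n)
E
python3 ang.py
```

```text
side clip 78 px [336.1538 249.0769] local med [-0.1488  0.1364  0.0611] ang depth 0.3930008812336634
   theta fit [0.4] resid px [ 0.5021 -1.9235]
side ptr 24 px [347.5 270. ] local med [-0.1777  0.1276 -0.0003] ang depth -0.0018472514797221538
   ptr r,theta at y 0.12 [ 0.1752 -0.027 ]
   ptr r,theta at y 0.127 [0.1781 0.002 ]
   extents [345 267] [350 273]
scene clip 96 px [269.6875 227.8438] local med [-0.1513  0.1214  0.0646] ang depth 0.40161758955852833
   theta fit [0.4] resid px [ 0.5734 -1.1316]
scene ptr 23 px [260. 252.] local med [-0.1788  0.1297  0.001 ] ang depth 0.0057937266174658015
   ptr r,theta at y 0.12 [0.1835 0.0564]
   ptr r,theta at y 0.127 [0.1791 0.0135]
   extents [257 250] [263 254]
```

View pics/c30.png

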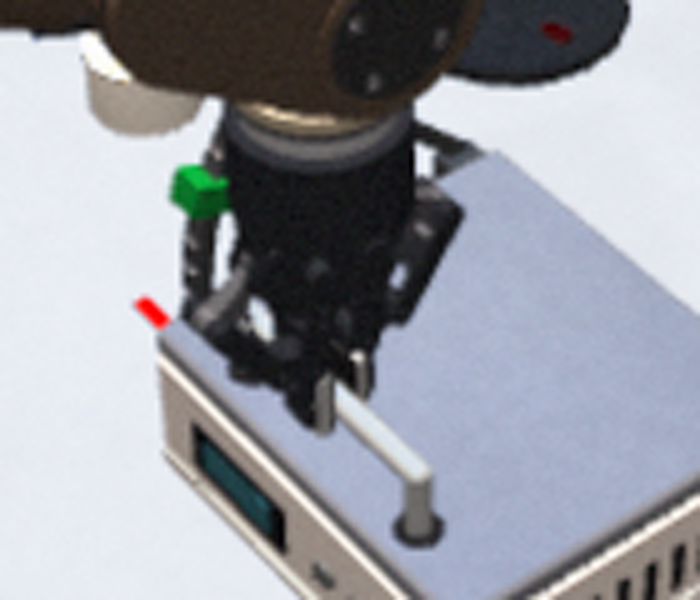

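```bash
sed -i "s/-cen,\[.4\])/-cen,[.4],diff_step=.02)/" ang.py; python3 ang.py | grep -A1 clip
```

```text
side clip 76 px [336.2895 249.0921] local med [-0.1497  0.1357  0.0616] ang depth 0.3910779262135097
   theta fit [0.3707] resid px [ 0.9693 -0.3592]
--
scene clip 97 px [269.6598 227.8866] local med [-0.1521  0.1208  0.065 ] ang depth 0.40531911191940473
   theta fit [0.3793] resid px [0.2202 0.0663]
```

jog_arm(commands="0.0005 0 0.002 0 0 0; 0.0015 0 0.005 0 0 0; 0.003 -0.0005 0.0102 0 0 0; 0.0055 -0.0009 0.017 0 0 0; 0.0089 -0.0014 0.0252 0 0 0; 0.0126 -0.002 0.0332 0 0 0; 0.0168 -0.0027 0.0411 0 0 0; 0.0213 -0.0034 0.0487 0 0 0; 0.0242 -0.0038 0.0532 0 0 0; 0.0262 -0.0042 0.0561 0 0 0; 0.0262 -0.0042 0.0561 0 0 0; 0.0262 -0.0042 0.0561 0 0 0; 0.0262 -0.0042 0.0561 0 0 0")

```text
time: 20.62
eef_pos: [0.4852, -0.0035, 0.1679]
tcp_rot: [0.761, 0.648, -0.001, -0.001]
contact_force: [-5.4, 0.2, -4.4]
opening: 0.113
```

```bash
python3 look.py 40; python3 ang.py
```

```text
[ 0.4852 -0.0035  0.1679] [ 0.7613  0.6484 -0.0012 -0.0013] 20.625 [-5.3939  0.1924 -4.3775] 0.11320277567523815 [0.0447 0.8377 0.0551]
side clip 78 px [336.2821 249.0256] local med [-0.1498  0.1356  0.062 ] ang depth 0.391383418594759
   theta fit [0.3719] resid px [ 0.954  -0.3547]
side ptr 37 px [352.0541 245.6757] local med [-0.1649  0.0712  0.0584] ang depth 0.31692143536530243
   ptr r,theta at y 0.12 [0.2002 0.3733]
   ptr r,theta at y 0.127 [0.2047 0.389 ]
   extents [342 240] [360 252]
scene clip 80 px [269.4375 227.0875] local med [-0.1523  0.1224  0.0654] ang depth 0.41438526238241097
   theta fit [0.3904] resid px [0.6438 0.2003]
scene ptr 19 px [261.5789 231.1579] local med [-0.1697  0.1266  0.0607] ang depth 0.34480710320595365
   ptr r,theta at y 0.12 [0.1874 0.3783]
   ptr r,theta at y 0.127 [0.1808 0.3487]
   extents [259 229] [264 234]
```

View pics/s40.png

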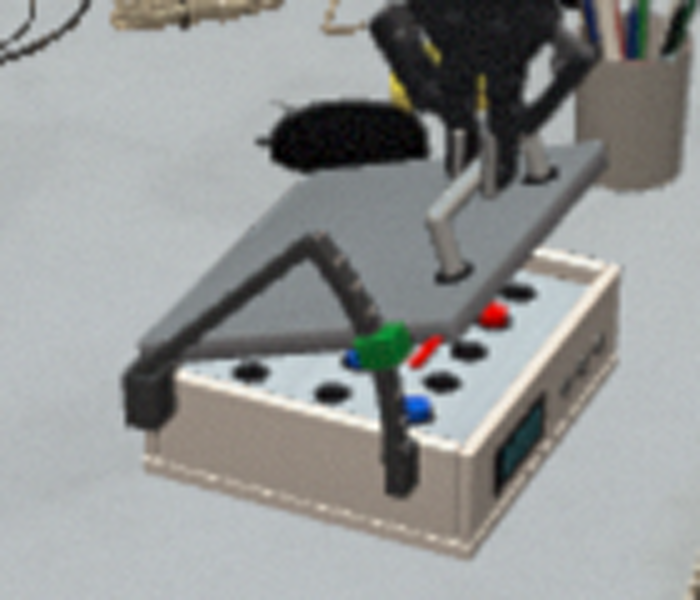

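View pics/c40.png

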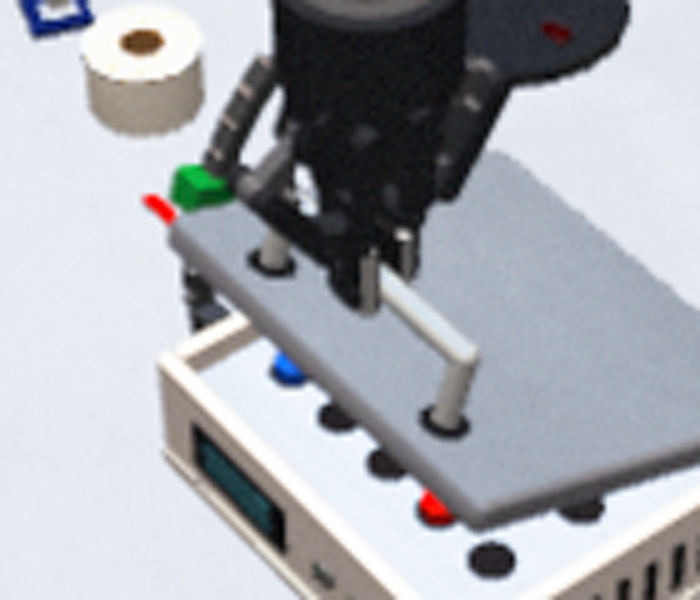

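View pics/w40.png

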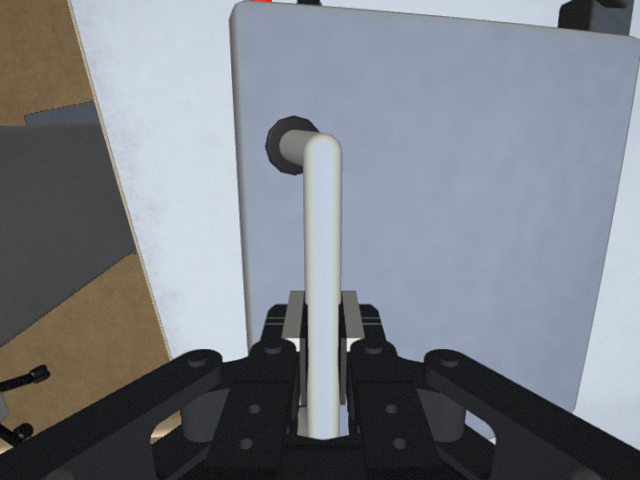

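```bash
cat > ang2.py <<'E'
from ang import *
def masks(c,f):
    f=f.astype(int); uu,vv=np.meshgrid(np.arange(640),np.arange(480)); p=proj(c,[W(.17,.12,.3)])[0]
    near=(abs(uu-p[0])<45)&(abs(vv-p[1])<50)
    g=near&(f[...,1]>1.5*f[...,0])&(f[...,1]>1.4*f[...,2])&(f[...,1]>50)
    r=near&(f[...,0]>2*f[...,1])&(f[...,0]>2*f[...,2])&(f[...,0]>90)
    def cents(m):
        k,l,st,ce=cv2.connectedComponentsWithStats(m.astype(np.uint8),connectivity=8)
        return [(st[i,4],ce[i]) for i in range(1,k) if st[i,4]>5]
    return cents(g),cents(r)
for n,f0 in(('side','side0.png'),('scene','scene0.png')):
    c=vision.read_camera(n); im0=cv2.imread('pics/'+f0)[:,:,::-1]
    g0,r0=masks(c,im0); g1,r1=masks(c,c['frame'])
    off=r0[0][1]-proj(c,[W(.18,.1275,0)])[0]
    print(n,'t0',g0,r0,'off',off)
    gc=max(g0,key=lambda a:a[0])[1]
    for o in(off,0*off):
        s=least_squares(lambda q:hullc(c,box(.159,.127,q[0],.024,.020,.018))+o-gc,[.4],diff_step=.02); print('  mark',s.x,s.fun)
    for a,cen in r1:
        for o in(off,0*off):
            s=least_squares(lambda q:proj(c,[W(.18,.1275,q[0])])[0]+o-cen,[.35],diff_step=.02); print('  lid',a,cen,s.x,s.fun)
E
python3 ang2.py
```

```text
side t0 [(np.int32(76), array([336.2895, 249.0921]))] [(np.int32(24), array([347.5, 270. ]))] off [-0.5693 -0.3783]
  mark [0.361] [ 0.59   -0.2128]
  mark [0.3707] [ 0.9693 -0.3592]
  lid 21 [358.0952 242.5714] [0.3678] [-14.4683   5.2435]
  lid 21 [358.0952 242.5714] [0.3748] [-14.0557   5.1905]
  lid 18 [345.  249.5] [0.3367] [-0.7124  0.2361]
  lid 18 [345.  249.5] [0.3449] [-0.312   0.1061]
scene t0 [(np.int32(103), array([270.1068, 227.8252]))] [(np.int32(25), array([260., 252.]))] off [ 0.3874 -0.8097]
  mark [0.368] [-0.036  -0.0105]
  mark [0.3823] [-0.1729 -0.0526]
  lid 19 [261.5789 231.1579] [0.333] [0.2899 0.0733]
  lid 19 [261.5789 231.1579] [0.3456] [0.12   0.0314]
```

jog_arm(commands="0.001 -0.0002 0.0015 0 0 0; 0.002 -0.0003 0.003 0 0 0; 0.003 -0.0005 0.0041 0 0 0; 0.003 -0.0005 0.0041 0 0 0; 0.003 -0.0005 0.0041 0 0 0; 0.003 -0.0005 0.0041 0 0 0")

```text
time: 21.72
eef_pos: [0.488, -0.0039, 0.1719]
tcp_rot: [0.761, 0.648, -0.001, -0.002]
contact_force: [-6.3, 0.3, -4.2]
opening: 0.116
```

```bash
python3 look.py 50; python3 ang2.py
```

```text
[ 0.488  -0.0039  0.1719] [ 0.7613  0.6484 -0.0015 -0.0017] 21.725 [-6.3216  0.2846 -4.1826] 0.11628814795992293 [0.0837 1.2435 0.0625]
side t0 [(np.int32(76), array([336.2895, 249.0921]))] [(np.int32(24), array([347.5, 270. ]))] off [-0.5693 -0.3783]
  mark [0.361] [ 0.59   -0.2128]
  mark [0.3707] [ 0.9693 -0.3592]
  lid 21 [358.    242.619] [0.3677] [-14.3696   5.2057]
  lid 21 [358.    242.619] [0.3747] [-13.957    5.1523]
  lid 20 [343.7  248.45] [0.3583] [ 0.1353 -0.0478]
  lid 20 [343.7  248.45] [0.3667] [ 0.5207 -0.1886]
scene t0 [(np.int32(103), array([270.1068, 227.8252]))] [(np.int32(25), array([260., 252.]))] off [ 0.3874 -0.8097]
  mark [0.368] [-0.036  -0.0105]
  mark [0.3823] [-0.1729 -0.0526]
  lid 18 [262.4444 229.3333] [0.3614] [-0.0719 -0.0201]
  lid 18 [262.4444 229.3333] [0.3739] [-0.2193 -0.0637]
```

View pics/s50.png

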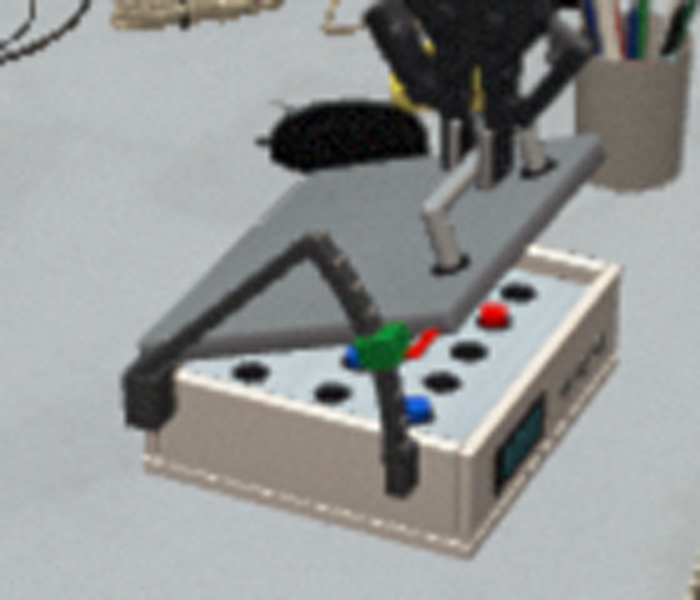

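View pics/c50.png

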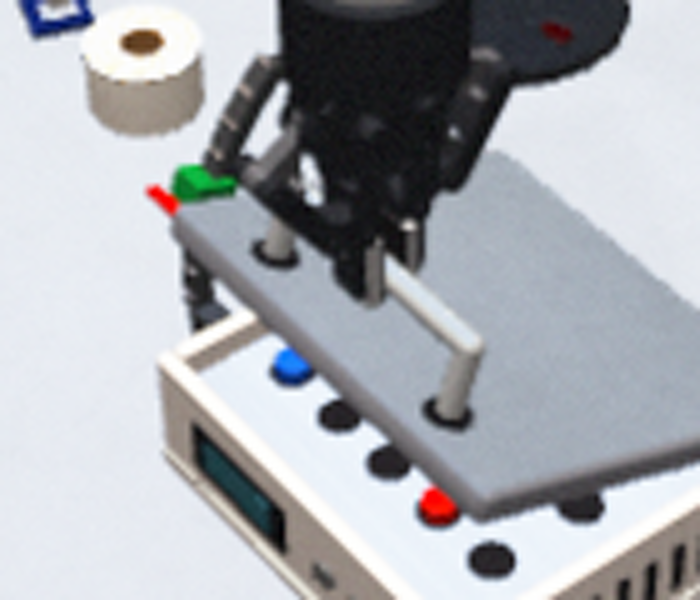

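jog_arm(commands="0.0004 0 0.0006 0 0 0; 0.0004 0 0.0006 0 0 0; 0.0004 0 0.0006 0 0 0; 0.0004 0 0.0006 0 0 0; 0.0004 0 0.0006 0 0 0; 0.0004 0 0.0006 0 0 0; 0.0004 0 0.0006 0 0 0; 0.0004 0 0.0006 0 0 0")

```text
time: 22.98
eef_pos: [0.4883, -0.0039, 0.1724]
tcp_rot: [0.761, 0.648, -0.002, -0.002]
contact_force: [-5.9, 0.2, -4.7]
opening: 0.121
```

```bash
python3 look.py 60; python3 ang2.py; python3 - <<'E'
from m import *
for n in ['side','scene']:
    c=snap(n,n+'70.png')
    P,u,v=cloud(c)
    rim=P[(P[:,2]>.094)&(P[:,2]<.11)&(np.hypot(P[:,0]-.4975,P[:,1]-.376)<.05)]
    if len(rim)>20: print(n,' mug rim',len(rim),circ(rim,.0445),np.percentile(rim[:,2],95))
print(get_state()['dq'])
E
```

```text
[ 0.4883 -0.0039  0.1724] [ 0.7613  0.6484 -0.0016 -0.0018] 22.975 [-5.8883  0.1938 -4.6925] 0.12071813823730078 [0.0379 1.2137 0.018 ]
side t0 [(np.int32(76), array([336.2895, 249.0921]))] [(np.int32(24), array([347.5, 270. ]))] off [-0.5693 -0.3783]
  mark [0.361] [ 0.59   -0.2128]
  mark [0.3707] [ 0.9693 -0.3592]
  lid 21 [358.    242.619] [0.3677] [-14.3696   5.2057]
  lid 21 [358.    242.619] [0.3747] [-13.957    5.1523]
  lid 21 [344.0952 247.5714] [0.3689] [-0.4915  0.1791]
  lid 21 [344.0952 247.5714] [0.3773] [-0.1106  0.0413]
scene t0 [(np.int32(103), array([270.1068, 227.8252]))] [(np.int32(25), array([260., 252.]))] off [ 0.3874 -0.8097]
  mark [0.368] [-0.036  -0.0105]
  mark [0.3823] [-0.1729 -0.0526]
  lid 18 [262.6111 229.2778] [0.3627] [-0.2125 -0.0588]
  lid 18 [262.6111 229.2778] [0.3753] [-0.3583 -0.1045]
side  mug rim 215 [0.4958 0.3776 0.045 ] 0.10062161809338
scene  mug rim 176 [0.4952 0.3738 0.045 ] 0.10157148415571712
[ 0.0001  0.0008 -0.0019 -0.0003 -0.0001  0.0027]
```

View pics/side70.png

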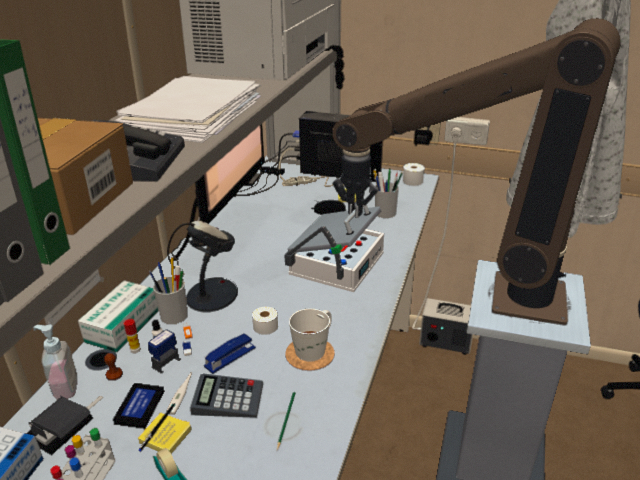

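```bash
python3 -c "
from plant import ctrl; print(ctrl.sign_off())"
```

```text
the job is handed in; nothing more can be done
None
```

The mug is off the lid and standing upright on the cork coaster. The lid is raised to the green clip, and the gripper is still holding it by the bar. I handed in at about 23 s of the 61 s allowed.

- **Mug:** I lifted it by the handle. The side and scene cameras put its rim centre within about 2 mm of the coaster's centre, with the rim about 0.101 m above the desk. The mug slipped and tilted about 2° in the grip while I carried it. It was level when the side and scene cameras checked it after release. The wrist camera's rim-tilt readings at set-down were inconsistent, so I relied on the other two.
- **Lid:** The two cameras disagree slightly, but both put the lid within about 0.01 rad of the clip. The arm's own movement suggests about 0.375 rad for the lid.

| Camera | Lid angle (rad) | Clip angle (rad) |
|---|---|---|
| Side | 0.369 | 0.361 |
| Scene | 0.363 | 0.368 |

- **Hold:** In the last second before hand-in the arm was still, with about 6 N sideways and 5 N downward on it. I set the grip to 50 N.
- **Other things:** I did not touch the clip, pen pot, paper roll or stapler, and in the last pictures they looked undisturbed.

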